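# Take the left-hand-threaded nut off a clutch drum

## Robot

A 6-joint arm with a two-finger parallel gripper is mounted at the origin on the work surface. World frame = base frame: x ahead of the robot, y to its left, z up, the work surface at z = 0. Lengths are in m, angles in rad, forces in N, time in s.
With the tool pointing down it reaches from about 0.35 to 0.725 m from the base axis. Payload 4.3 kg.
Tool frame: the origin (TCP) lies on the centre line of the jaws, within the pads' length; the fingertips stand 19 mm ahead of it and the grasp point (between the pads) is the TCP; z points along the fingers, y is the direction in which the jaws open and shut (so a half turn about z gives the same grasp; the last joint's range is limited). The gripper opens to 85 mm and grips with 20 to 120 N. Pads are 22 mm wide; open, the fingers measure 114 mm over their backs; the gripper's body (76 mm by 85 mm) begins 54 mm behind the grasp point. The pads swing forward as they close: fully open they stand 13 mm farther back than shut.
Start: joints at [-1.233, 0.377, 0.081, 1.274, 0, 1.46], TCP at [0.249, -0.518, 0.25] pointing down, gripper open.
Joint ranges: [-2.72, 2.72], [-0.84, 1.66], [-1.02, 1.22], [-1.77, 2.12], [-1.37, 1.28], [-3.14, 3.14]. Speed limits (rad/s): [2.57, 2.57, 3.14, 3.14, 3.14, 3.14].

## Interface

Orientations are given as a unit quaternion [x, y, z, w].
In Python, from cell import bot, snapshot, sign_off, nets gives the robot as it stands.
- The arm moves only by the tool servo_tool, never from a script. Its argument "deltas" is a list of rows, each a list of 6 numbers: the shift along the tool's x, y, z in cm, then the turn, a rotation vector about the tool's x, y, z in rad. In form: [[tx, ty, tz, wx, wy, wz], ...]. A call has 1 to 12 rows; each row shifts and turns the commanded pose from where the row before left it, along the tool's axes as they then stand; what a row does not reach is not made up. A row lasts 1/8 s, in which the tool goes at most 62.5 mm and 10.7 degrees, less where a joint would pass 70% of its speed; a pose out of reach is approached as far as the arm can. A call is refused whole if a number of a shift passes 6.25 or a number of a turn 0.188, either way. A call with a gripper value outside its range is refused whole. "jaw" is the opening in per cent of the stroke, from 0 (shut) to 100 (fully open), set as the call begins (left out, the last holds). The fingers move at their own pace and stop on an object; "squeeze" is the grip in N (left out, the last holds). Time passes only in rows, so rows that do not move let the fingers close. It gives the time, the measured TCP pose, the force and the opening at its end, in the units of the state.
- bot.sense(): the state, without advancing time (a new reading comes with each control period).
- snapshot(name): name is "side" or "top" or "wrist"; returns a dict with "frame" (384x512x3 uint8, red, green, blue), "z_map" (384x512 float32, m along the optical axis (not along the pixel's ray), 0 where there is no reading), "fx", "fy", "cx", "cy" (pixels), "k1" (the pictures are not rectified: a ray, as slopes to the right and down, at radius r is drawn at 1 + k1 r^2 times it, then the intrinsics apply), "R" (3x3) and "t" (3): a world point X has camera coordinates R X + t. Camera axes: x right, y down, z forward; pixel columns grow to the right and rows downward; lengths in m; the calibration is good to about 2 mm. A picture is of the moment at which its call begins.
- sign_off(): hands the job in, once; it reports no verdict.
Trained networks look in a picture, given as the dict that the camera call returned (one of the last four; its "shot" number tells which), for a name from the list of things; names that differ only in an ending like _2 or _b are one class to them, and where a whole thing is asked for, a point or a joint stands for the part that bears it (a point fixed in the world has none). Each returns a list of dicts, best first, with "conf" (0 to 1); they miss things now and then, are a little off and sometimes report something else, mostly with a low value. They report only what shows in the picture. A call takes as long as a camera call. They do not tell look-alikes from the thing itself.
- nets.masks_of(name, picture): "region" (384x512 bool, what is visible of it) and "rect" ([left, top, right, bottom] in pixels, round what is visible of it).
- nets.mark_of(name, picture): "at" ([column, row] in pixels: a listed point, or the origin of a listed thing).
The state is a dict: "clock": time; "qpos": joint angles; "joint_vel": joint speeds; "tau": joint torques, N m; "tcp_pos": TCP position; "orientation": TCP orientation; "ft_force": force on the tool from outside, world axes, zero at the start; "wrist_torque": the same for the moment, N m; "gripper_width": opening from 0.0 (shut) to 1.0 (fully open).
Only numpy, scipy, OpenCV 4.12 (cv2) and the standard library are available. Lean on these libraries where they do the work, as an engineer would, in place of code of your own. Each camera call takes 0.05 s, during which the arm holds its last target.

## Task

Unscrew the hex nut from the stud of the clutch drum: its thread is left-handed, so it loosens clockwise seen from above. Work it up the thread gently, feeling with light pulls for when it comes free and never forcing it against the thread or its stop, lift it off over the stud and set it down upright on the floor of the parts tray without dropping it. Leave the thrust ring in the tray and the other things around where they are.

Things in the scene. Friction and masses are not known exactly. Their poses are not given: they have to be found in the camera images.
- nut_centre (a point): Centre of the loose dark steel castellated hex nut, 44 mm tall, 52 mm across flats (60 over corners), about 0.35 kg, at first screwed down on the drum's stud. The point is on its axis, 22 mm above its underside, z up. Plain flats reach from the underside up to 39 mm; they look along its own +x, -x and every 60 degrees from there. Two lugs inside run in the stud's thread.
- seat (a point): Drum axis at the top of the hub, 55 mm above the bench, where the nut's underside rests at first; z up along the stud. The drum is fixed: an aluminium disc 156 mm across, 30 mm high; on it a steel hub 44 mm across, 25 mm high; on that the stud, 20 mm thick and 54 mm tall, which passes through the nut and shows 10 mm above it.
- stud_top (a point): Top of the stud; the nut's underside must pass it. Left-hand thread, play 1 mm across, up to 4 mm along. Clockwise from above the nut climbs about 3 mm/rad (at first less), leaves the thread somewhere from 1.1 to 2.4 rad after the start, and 0.3 rad later its lugs meet a hard stop; only a light pull up (under 10 N) tells that it is free. Anticlockwise it jams. Nut against thread or stop: under 30 N.
- tray: Fixed grey plastic open tray, outside 170 mm (its x) by 240 mm (its y), 30 mm high, walls 4 mm, floor 4 mm thick; origin at the centre of its underside. The half at its -y end is empty.
- thrust_ring_mid (a point): Loose steel ring, 62 mm across, 8 mm high, lying in the +y half of the tray; point at its centre, half-way up. To be left alone.
- pinion: Loose upright steel pinion shaft, toothed foot 53 mm across and 22 mm high, shaft 22 mm thick, 75 mm tall in all; origin at the centre of its underside. To be left alone.
- carton: Loose cardboard box 75 x 110 x 90 mm high; origin at the centre of its underside. To be left alone.
- screwdriver: Loose red-handled screwdriver 200 mm long lying on the bench along its own x. To be left alone.
There are look-alikes about, which are no part of the job. Leave any blue look-alike of the part that bears nut_centre alone.

How it is judged:
On the way, in this order (a step that is already met when the one before it is completed fails the run):
1. the nut is off: its underside is above the top of the stud (z of nut_centre in the frame of seat above 0.077 m), for 0.1 s.
2. the nut stands on the tray's floor while the fingers still hold it (lowered, not dropped) (x of nut_centre in the frame of tray between -0.07 and 0.07 m and y of nut_centre in the frame of tray between -0.105 and 0.105 m and z of nut_centre in the frame of tray below 0.03 m and angle between nut_centre's own z axis and vertical below 0.12 rad and contact force between the fingers and nut above 0.5 N and contact force between nut and tray above 0.3 N), for 0.05 s.
At the end, for the whole second after the job is handed in: The nut stands upright (within 0.12 rad) at rest and released on the tray's floor, its centre within the tray's walls (70 mm along x, 105 mm along y of the tray's centre) and below 30 mm above the bench, not touching the thrust ring (x of nut_centre in the frame of tray between -0.07 and 0.07 m and y of nut_centre in the frame of tray between -0.105 and 0.105 m and z of nut_centre in the frame of tray below 0.03 m and angle between nut_centre's own z axis and vertical below 0.12 rad and linear speed of nut below 0.02 m/s and contact force between nut and thrust_ring below 0.2 N).
It fails at once if the nut is forced against the thread or its stop: more than 30 N between them (contact force between nut and thread above 30 N).
It fails at once if a bystander is shifted by more than 30 mm (distance of any of thrust_ring_mid, pinion, carton, screwdriver from where it was at the start of the episode above 0.03 m).
It also fails if it takes over 72 s, if anything falls off the work surface, if the arm or the gripper's body presses on something with over 40 N, if the wrist force passes 120 N, or if a joint passes its speed limit or range.

## Working session

There is one attempt and no reset: what is moved stays moved. The work goes in short steps, Python scripts to look and compute and a tool call to move; the robot and the scene stay as the last step left them, time stands still between calls to the robot, and variables do not carry over. Pictures are saved under pics/ and viewed, and the job is handed in when it is done.

Besides the shell and the picture viewer there is one more tool, called as a command line: name --pt "numbers of a row" for each row, then --argument value for the rest. servo_tool: Moves the arm, as the interface text tells. Its arguments: {"type":"object","properties":{"deltas":{"type":"array"},"jaw":{"type":"number"},"squeeze":{"type":"number"}},"required":["deltas"]}

```bash
ls; mkdir -p pics
python3 - <<'E'
from cell import bot,snapshot,nets
import cv2,numpy as np
print(bot.sense())
for n in ("side","top","wrist"):
    s=snapshot(n); cv2.imwrite(f"pics/{n}0.png",s["frame"][:,:,::-1])
    print(n,s["fx"],s["cx"],s["cy"],s["k1"],s["R"].tolist(),s["t"].tolist())
    for o in ("nut_centre","seat","stud_top","tray","thrust_ring_mid","pinion","carton","screwdriver"):
        print(o,[(np.round(m["at"],1).tolist(),round(m["conf"],2)) for m in nets.mark_of(o,s)])
E
```

```text
pics
{'clock': 0.0, 'qpos': array([-1.23330390e+00,  3.78065115e-01,  7.95998491e-02,  1.27442362e+00,
        2.91671947e-05,  1.46048485e+00]), 'joint_vel': array([ 0.00028375, -0.00054466,  0.00289153,  0.00079702, -0.00042899,
        0.00029686]), 'tau': array([-2.51778270e-03, -4.63600659e+01,  2.69878060e+01,  2.06228485e-02,
       -2.29785128e-04,  1.13312555e-05]), 'tcp_pos': array([ 0.24876171, -0.51769449,  0.2493496 ]), 'orientation': array([ 9.75037970e-01,  2.22035724e-01, -1.04102443e-04, -1.04119046e-03]), 'ft_force': array([-0.59162306, -1.2238898 , -0.32842542]), 'wrist_torque': array([-0.04078556, -0.00011277,  0.05245473]), 'gripper_width': 0.9960450344381979}
side 396.52702253951827 255.75344846588902 186.16053556809567 -0.14168981527015584 [[0.9846984747385622, -0.17423700456582614, -0.0032218143145287597], [-0.09266168242157792, -0.5078397868811463, -0.8564534800392339], [0.14758972341715282, 0.8436469742140015, -0.5162141575365868]] [-0.576983316767128, 0.17824227619288835, 0.8452304709337304]
nut_centre [([219.2, 185.5], 0.9), ([253.7, 240.9], 0.56)]
seat [(
[... 616 characters left out ...]
0.6, 212.0], 0.58)]
seat [([231.8, 212.6], 0.63)]
stud_top []
tray [([380.7, 203.4], 0.68)]
thrust_ring_mid [([352.1, 197.6], 0.48)]
pinion [([130.4, 197.2], 0.86), ([230.9, 212.4], 0.42)]
carton [([212.1, 126.1], 0.84)]
screwdriver [([315.9, 127.6], 0.59)]
wrist 341.74925796521535 252.20988447184496 194.59339989270586 -0.09234666030198932 [[0.4334901743347706, -0.901158186481529, -0.0004378270578391545], [-0.8655592472344473, -0.41650088747733965, 0.2780902735759131], [-0.25078568197197354, -0.12017043591462451, -0.9605548438532502]] [-0.5747796791912292, -0.03577573204192131, 0.3782634214456979]
nut_centre []
seat []
stud_top []
tray []
thrust_ring_mid []
pinion []
carton []
screwdriver []
```

View pics/side0.png

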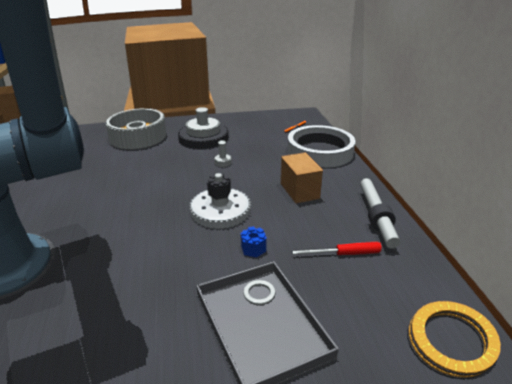

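View pics/top0.png

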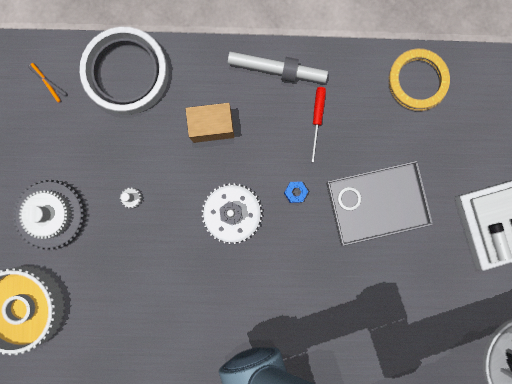

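View pics/wrist0.png

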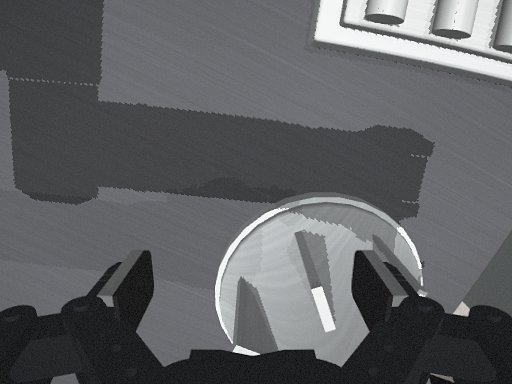

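The target nut is the dark one on the white drum (top image about 231,212). The blue nut at (297,191) is the look-alike. The tray is at right with the ring at (350,198), and the pinion is at (130,198).

```bash
cat > h.py <<'E'
import numpy as np,cv2
def ray(s,px):
    x=(px[0]-s["cx"])/s["fx"];y=(px[1]-s["cy"])/s["fy"]
    rd=np.hypot(x,y);r=rd
    for _ in range(30): r=rd/(1+s["k1"]*r*r)
    f=r/rd if rd>0 else 1
    return np.array([x*f,y*f,1.])
def onz(s,px,z):
    R=np.array(s["R"]);t=np.array(s["t"]);d=R.T@ray(s,px);c=-R.T@t
    return c+d*(z-c[2])/d[2]
def proj(s,X):
    p=np.array(s["R"])@np.asarray(X)+s["t"];x,y=p[:2]/p[2];k=1+s["k1"]*(x*x+y*y)
    return np.array([s["cx"]+s["fx"]*x*k,s["cy"]+s["fy"]*y*k])
def save(s,n,crop=None,k=1):
    f=s["frame"][:,:,::-1]
    if crop: f=f[crop[1]:crop[3],crop[0]:crop[2]]
    if k!=1: f=cv2.resize(f,None,fx=k,fy=k,interpolation=cv2.INTER_CUBIC)
    cv2.imwrite(f"pics/{n}.png",f)
E
python3 - <<'E'
from cell import *
from h import *
s=snapshot("top");save(s,"topz",(200,160,450,260),3)
w=snapshot("side")
for n,px,z in(("nut",(230.6,212),.077),("seat",(231.8,212.6),.055),("ring",(350,198),.008),("blue",(297.6,190.3),.022),("carton",(212.1,126.1),0),("pinion",(130,197.5),0),("tray",(380.7,203.4),0)):print(n,onz(s,px,z).round(4))
print("side nut",onz(w,(219.2,185.5),.077),onz(w,(217.7,194.8),.055))
for c in((329,184),(416,163),(431,222),(344,243)): print(onz(s,c,.03).round(4))
E
```

```text
nut [0.5185 0.129  0.077 ]
seat [0.5174 0.127  0.055 ]
ring [ 0.5637 -0.1794  0.008 ]
blue [ 0.5797 -0.0402  0.022 ]
carton [0.7461 0.1881 0.    ]
pinion [0.5513 0.3977 0.    ]
tray [ 0.5518 -0.2626  0.    ]
side nut [0.51630148 0.1301742  0.077     ] [0.51062725 0.1222922  0.055     ]
[ 0.5975 -0.1203  0.03  ]
[ 0.6579 -0.3466  0.03  ]
[ 0.5057 -0.3862  0.03  ]
[ 0.4469 -0.1612  0.03  ]
```

View pics/topz.png

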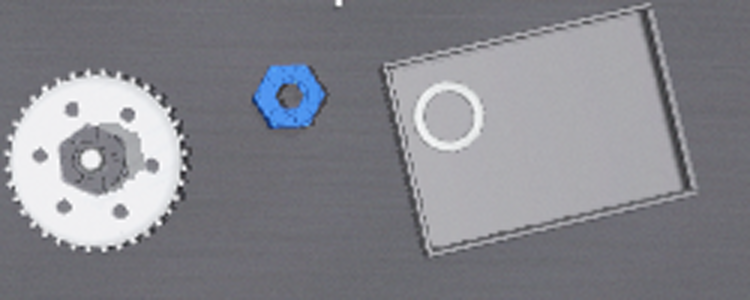

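```bash
cat >> h.py <<'E'
from scipy.spatial.transform import Rotation as Ro
def plan(p,q,P,yaw_turn,n):
    """rows taking tool (down) from p,q to P turning yaw_turn about tool z in total over n rows"""
    R=Ro.from_quat(q);d=(np.asarray(P)-p)/n;a=yaw_turn/n
    rows=[]
    for i in range(n):
        l=(R*Ro.from_rotvec([0,0,a*i])).inv().apply(d)*100
        rows.append([round(float(v),2) for v in l]+[0,0,round(a,4)])
    return rows
def show(rows):
    for i in range(0,len(rows),12): print(str(rows[i:i+12]).replace(" ",""))
E
python3 - <<'E'
from cell import *
from h import *
st=bot.sense();w=snapshot("wrist")
R=np.array(w["R"]);c=-R.T@w["t"];print("cam",c-st["tcp_pos"],"in tool",Ro.from_quat(st["orientation"]).inv().apply(c-st["tcp_pos"]))
for dz in(0,.019,-.1,-.15):print(proj(w,st["tcp_pos"]-[0,0,-dz] ) )
P=[.518,.128,.25]
show(plan(st["tcp_pos"],st["orientation"],P,-3.0,20))
E
```

```text
cam [0.06403298 0.03094493 0.12268164] in tool [ 0.07112005 -0.00014795 -0.12268053]
[252.67221874 279.03023802]
[252.71480965 306.48323812]
[252.55361149 203.93578187]
[252.52400129 185.47606449]
[[2.61,-2.33,0.0,0,0,-0.15],[2.93,-1.91,0.0,0,0,-0.15],[3.18,-1.45,0.0,0,0,-0.15],[3.37,-0.96,0.0,0,0,-0.15],[3.47,-0.45,0.0,0,0,-0.15],[3.5,0.07,0.0,0,0,-0.15],[3.45,0.6,0.0,0,0,-0.15],[3.32,1.11,0.0,0,0,-0.15],[3.12,1.59,0.0,0,0,-0.15],[2.85,2.04,0.0,0,0,-0.15],[2.51,2.44,0.0,0,0,-0.15],[2.12,2.79,0.0,0,0,-0.15]]
[[1.68,3.07,0.0,0,0,-0.15],[1.2,3.29,0.0,0,0,-0.15],[0.69,3.43,0.0,0,0,-0.15],[0.17,3.5,0.0,0,0,-0.15],[-0.35,3.48,0.0,0,0,-0.15],[-0.87,3.39,0.0,0,0,-0.15],[-1.36,3.22,0.0,0,0,-0.15],[-1.83,2.98,0.0,0,0,-0.15]]
```

servo_tool --pt "2.61 -2.33 0 0 0 -0.15" --pt "2.93 -1.91 0 0 0 -0.15" --pt "3.18 -1.45 0 0 0 -0.15" --pt "3.37 -0.96 0 0 0 -0.15" --pt "3.47 -0.45 0 0 0 -0.15" --pt "3.5 0.07 0 0 0 -0.15" --pt "3.45 0.6 0 0 0 -0.15" --pt "3.32 1.11 0 0 0 -0.15" --pt "3.12 1.59 0 0 0 -0.15" --pt "2.85 2.04 0 0 0 -0.15" --pt "2.51 2.44 0 0 0 -0.15" --pt "2.12 2.79 0 0 0 -0.15" --jaw 100 --squeeze 30

```text
clock: 3.0
tcp_pos: [0.4109, -0.1295, 0.2505]
orientation: [0.43, 0.903, -0.0, 0.0]
ft_force: [0.3, -0.7, 0.2]
gripper_width: 0.997
```

servo_tool --pt "1.68 3.07 0 0 0 -0.15" --pt "1.2 3.29 0 0 0 -0.15" --pt "0.69 3.43 0 0 0 -0.15" --pt "0.17 3.5 0 0 0 -0.15" --pt "-0.35 3.48 0 0 0 -0.15" --pt "-0.87 3.39 0 0 0 -0.15" --pt "-1.36 3.22 0 0 0 -0.15" --pt "-1.83 2.98 0 0 0 -0.15" --pt "0 0 0 0 0 0" --pt "0 0 0 0 0 0"

```text
clock: 4.25
tcp_pos: [0.5177, 0.1276, 0.2502]
orientation: [-0.152, 0.988, -0.0, -0.0]
ft_force: [-0.6, 0.0, 0.4]
gripper_width: 0.999
```

Run:
```python
from cell import *
from h import *
st=bot.sense();w=snapshot("wrist");save(w,"w1")
print(st["clock"],st["qpos"].round(3),st["tcp_pos"],st["orientation"].round(4),st["ft_force"])
for o in("nut_centre","seat","stud_top"):
    for m in nets.mark_of(o,w):
        print(o,m["conf"],m["at"],onz(w,m["at"],{"n":.077,"s":.055}[o[0]] if o!="stud_top" else .109))
m=nets.masks_of("nut_centre",w)
for k in m:print(k["conf"],k["rect"])
```

```text
4.25 [ 1.230e-01  2.920e-01 -4.000e-02  1.239e+00 -1.000e-03 -1.820e-01] [0.51774738 0.12761582 0.25016589] [-1.521e-01  9.884e-01 -3.000e-04 -3.000e-04] [-0.64438344  0.02484408  0.44602533]
nut_centre 0.81 [93.8, 168.5] [ 0.55205201 -0.01082327  0.077     ]
nut_centre 0.66 [257.5, 174.9] [0.51367012 0.13160556 0.077     ]
seat 0.96 [253.1, 170.1] [0.51517415 0.12805085 0.055     ]
stud_top 0.42 [259.8, 186.2] [0.5150942 0.1334822 0.109    ]
0.71 [223.7, 138.8, 286.3, 212.1]
0.57 [59.7, 144.7, 125.3, 202.7]
0.56 [20.4, 222.4, 53.3, 315.8]
```

View pics/w1.png

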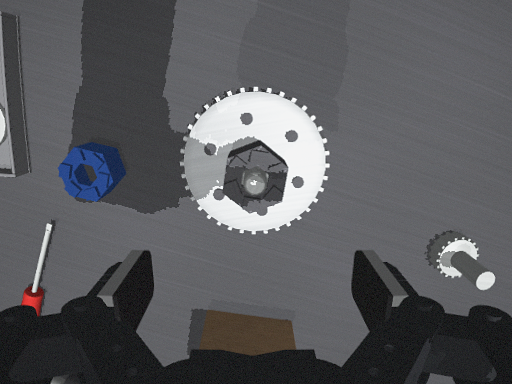

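```bash
cat > fit.py <<'E'
from cell import *
from h import *
from scipy.optimize import least_squares,minimize
def fitdrum(w,guess):
    # radial edge search of disc rim
    g=cv2.GaussianBlur(cv2.cvtColor(w["frame"],cv2.COLOR_RGB2GRAY),(3,3),0).astype(float)
    H,S=g.shape
    pts=[]
    c=np.array(guess)
    for a in np.linspace(0,2*np.pi,180,endpoint=False):
        best=None
        for r in np.arange(.090,.066,-.0003):
            p=proj(w,[c[0]+r*np.cos(a),c[1]+r*np.sin(a),.03])
            if not(1<p[0]<S-2 and 1<p[1]<240):continue
            if g[int(round(p[1])),int(round(p[0]))]>150:
                pts.append(onz(w,p,.03)[:2]);break
    pts=np.array(pts)
    r=least_squares(lambda v:np.hypot(*(pts-v[:2]).T)-v[2],[*c[:2],.077],loss="soft_l1",f_scale=.001)
    return r.x,len(pts)
def hexmask(w,c,yaw,shape=(384,512),z0=.055):
    v=[]
    for z in(z0,z0+.044):
        for k in range(6):
            a=yaw+np.pi/6+k*np.pi/3
            v.append(proj(w,[c[0]+.030*np.cos(a),c[1]+.030*np.sin(a),z]))
    h=cv2.convexHull((np.array(v)*16).astype(np.int32))
    m=np.zeros(shape,np.uint8);cv2.fillConvexPoly(m,h,1,shift=4);return m>0,h
E
python3 - <<'E'
from fit import *
w=snapshot("wrist")
for _ in range(1): d,n=fitdrum(w,(.517,.128));print("drum",d,n)
m=[k for k in nets.masks_of("nut_centre",w) if 230<np.mean(k["rect"][::2])<280][0]["region"]
res=[]
for c in (None,):
  best=None
  for yaw in np.radians(np.arange(0,60,2)):
    for dx in np.arange(-.006,.0061,.001):
      for dy in np.arange(-.006,.0061,.001):
        h,_=hexmask(w,(d[0]+dx,d[1]+dy),yaw)
        iou=(h&m).sum()/(h|m).sum();res.append((iou,np.degrees(yaw),dx,dy))
res.sort(reverse=True);print(np.round(res[:8],4))
b=res[0]
f=w["frame"].copy()
big=cv2.resize(f[120:240,190:330],None,fx=5,fy=5,interpolation=cv2.INTER_CUBIC)
_,h=hexmask(w,(d[0]+b[2],d[1]+b[3]),np.radians(b[1]))
q=((h.reshape(-1,2)/16-[190,120]+.5)*5).astype(int);cv2.polylines(big,[q],True,(255,255,0),1)
cs,_=cv2.findContours(m.astype(np.uint8),0,1)
for c in cs: cv2.polylines(big,[((c.reshape(-1,2)-[190,120]+.5)*5).astype(int)],True,(255,0,255),1)
cv2.imwrite("pics/w1z.png",big[:,:,::-1])
E
```

```text
drum [0.51408396 0.13005304 0.07317972] 175Traceback (most recent call last):
  File "<stdin>", line 4, in <module>
IndexError: list index out of range
```

Run:
```python
from fit import *
w=snapshot("wrist")
d,n=fitdrum(w,(.5145,.130));print("drum",d,n)
g=cv2.cvtColor(w["frame"],cv2.COLOR_RGB2GRAY)
m=None
for k in nets.masks_of("nut_centre",w):
    print(k["conf"],k["rect"])
    if 230<np.mean(k["rect"][::2])<280:m=k["region"]
big=cv2.resize(w["frame"][120:240,190:330],None,fx=5,fy=5,interpolation=cv2.INTER_CUBIC)
if m is not None:
  res=[]
  for yaw in np.radians(np.arange(0,60,2)):
    for dx in np.arange(-.006,.0061,.001):
      for dy in np.arange(-.006,.0061,.001):
        h,_=hexmask(w,(d[0]+dx,d[1]+dy),yaw)
        res.append(((h&m).sum()/(h|m).sum(),np.degrees(yaw),dx,dy))
  res.sort(reverse=True);print(np.round(res[:8],4))
  b=res[0]
  _,h=hexmask(w,(d[0]+b[2],d[1]+b[3]),np.radians(b[1]))
  q=((h.reshape(-1,2)/16-[190,120]+.5)*5).astype(int);cv2.polylines(big,[q],True,(255,255,0),1)
cv2.imwrite("pics/w1z.png",big[:,:,::-1])
```

```text
drum [0.51414565 0.13000109 0.07309918] 180
0.67 [61.4, 143.1, 125.2, 201.7]
0.24 [178.0, 87.9, 327.7, 233.6]
[[ 9.30e-02  0.00e+00 -6.00e-03  6.00e-03]
 [ 9.25e-02  5.00e+01 -6.00e-03  6.00e-03]
 [ 9.24e-02  4.60e+01 -6.00e-03  6.00e-03]
 [ 9.24e-02  5.80e+01 -6.00e-03  6.00e-03]
 [ 9.23e-02  3.80e+01  6.00e-03  6.00e-03]
 [ 9.23e-02  5.40e+01 -6.00e-03  6.00e-03]
 [ 9.22e-02  2.00e+00 -6.00e-03  6.00e-03]
 [ 9.22e-02  4.60e+01  6.00e-03  6.00e-03]]
```

View pics/w1z.png

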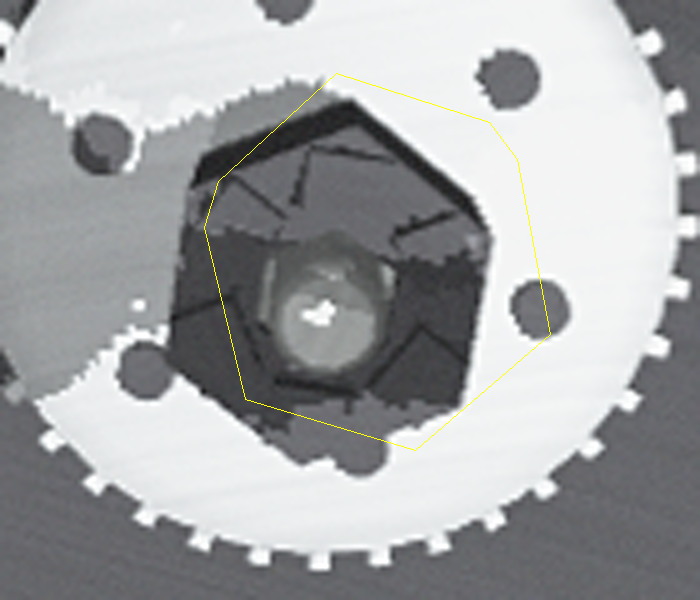

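Run:
```python
from fit import *
w=snapshot("wrist");st=bot.sense()
Z=lambda p:np.array(p)/5-.5+[190,120]
o=[((350,100),.055),((488,232),.06),((168,352),.094),((305,463),.099),((462,405),.099),((200,160),.06)]
P=np.array([onz(w,Z(p),z)[:2] for p,z in o]);print(P.round(4))
def hx(v):
    a=v[2]+np.pi/6+np.arange(6)*np.pi/3
    return v[:2]+.030*np.c_[np.cos(a),np.sin(a)]
def e(v):
    H=hx(v);D=np.linalg.norm(P[:,None]-H,axis=2);return (P-H[D.argmin(1)]).ravel()
b=min((least_squares(e,[.5145,.130,y]) for y in np.arange(0,1.05,.15)),key=lambda r:r.cost)
print(b.x,np.degrees(b.x[2])%60,(e(b.x)*1e3).reshape(-1,2).round(1))
print("stud top",onz(w,Z((322,325)),.109), "hexdrum",fitdrum(w,(.5145,.13))[0])
x=Ro.from_quat(st["orientation"]).apply([0,1,0]);print("jaw yaw",np.degrees(np.arctan2(x[1],x[0])))
# outline check
s=snapshot("top")
big=cv2.resize(w["frame"][120:240,190:330],None,fx=5,fy=5,interpolation=cv2.INTER_CUBIC)
_,h=hexmask(w,b.x[:2],b.x[2]);q=((h.reshape(-1,2)/16-[190,120]+.5)*5).astype(int);cv2.polylines(big,[q],True,(255,255,0),1)
cv2.imwrite("pics/w1y.png",big[:,:,::-1])
big=cv2.resize(s["frame"][172:252,190:290],None,fx=6,fy=6,interpolation=cv2.INTER_CUBIC)
_,h=hexmask(s,b.x[:2],b.x[2]);q=((h.reshape(-1,2)/16-[190,172]+.5)*6).astype(int);cv2.polylines(big,[q],True,(255,255,0),1)
cv2.imwrite("pics/t1y.png",big[:,:,::-1])
```

```text
[[0.4861 0.125 ]
 [0.5012 0.1568]
 [0.5316 0.1064]
 [0.5419 0.134 ]
 [0.5241 0.1561]
 [0.5044 0.1018]]
[0.51488111 0.13003067 0.64083536] 36.71716150590042 [[ 1.  -1.5]
 [ 4.2  2.8]
 [-1.2  0.4]
 [-2.8  0.5]
 [-2.6 -1.5]
 [ 1.4 -0.7]]
stud top [0.51554388 0.12863159 0.109     ] hexdrum [0.51427838 0.12998733 0.07309732]
jaw yaw 107.51961741564229
```

View pics/w1y.png

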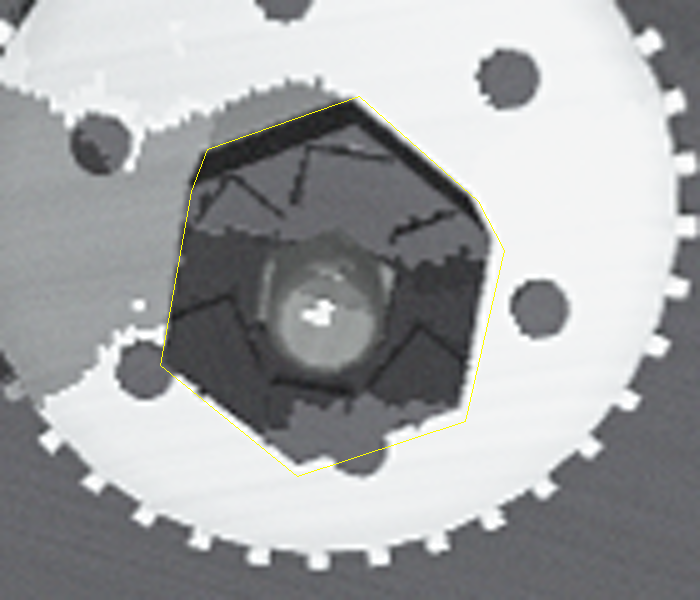

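View pics/t1y.png

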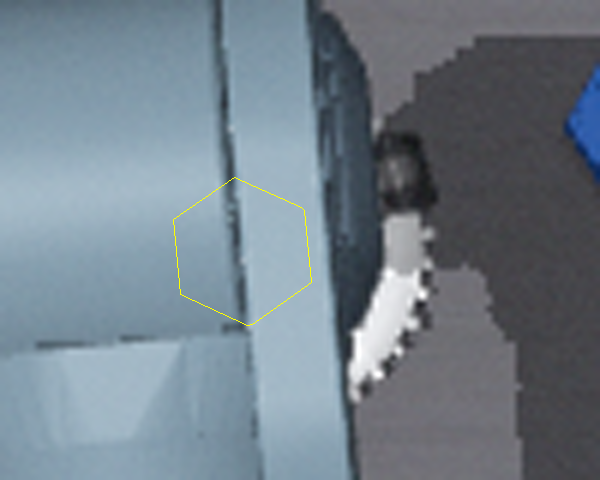

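Yaw fits well: the flat normals are at about 36.7° plus multiples of 60°, so the jaw axis must turn about +0.19 rad about tool z to reach 96.7°. The centre is about (0.5143, 0.130). I'll descend to hover and look again.

servo_tool --pt "0.23 0.33 1.2 0 0 0.0" --pt "0 0 2.2 0 0 0.062" --pt "0 0 2.2 0 0 0.062" --pt "0 0 2.2 0 0 0.062" --pt "0 0 2.2 0 0 0" --pt "0 0 0 0 0 0" --pt "0 0 0 0 0 0"

```text
clock: 5.68
tcp_pos: [0.5149, 0.1305, 0.1506]
orientation: [-0.06, 0.998, -0.0, 0.0]
ft_force: [0.5, 0.5, -0.6]
gripper_width: 1.0
```

Run:
```python
from fit import *
w=snapshot("wrist");st=bot.sense();save(w,"w2")
print(st["tcp_pos"],st["qpos"].round(3))
y=Ro.from_quat(st["orientation"]).apply([0,1,0]);print("jaw yaw",np.degrees(np.arctan2(y[1],y[0])))
print(fitdrum(w,(.5143,.13)))
x0,y0=170,130
big=cv2.resize(w["frame"][y0:y0+140,x0:x0+180],None,fx=4,fy=4,interpolation=cv2.INTER_CUBIC)
_,h=hexmask(w,(.5143,.130),np.radians(36.7));q=((h.reshape(-1,2)/16-[x0,y0]+.5)*4).astype(int);cv2.polylines(big,[q],True,(255,255,0),1)
p=proj(w,[.5143,.130,.109]);cv2.circle(big,tuple(int(v) for v in (p-[x0,y0]+.5)*4),3,(255,0,0),-1)
cv2.imwrite("pics/w2y.png",big[:,:,::-1])
```

```text
[0.51533217 0.13054355 0.15108646] [ 0.129  0.34  -0.237  0.993 -0.     0.008]
jaw yaw 96.89483558300881
(array([0.51446893, 0.12885363, 0.07323647]), 100)
```

View pics/w2y.png

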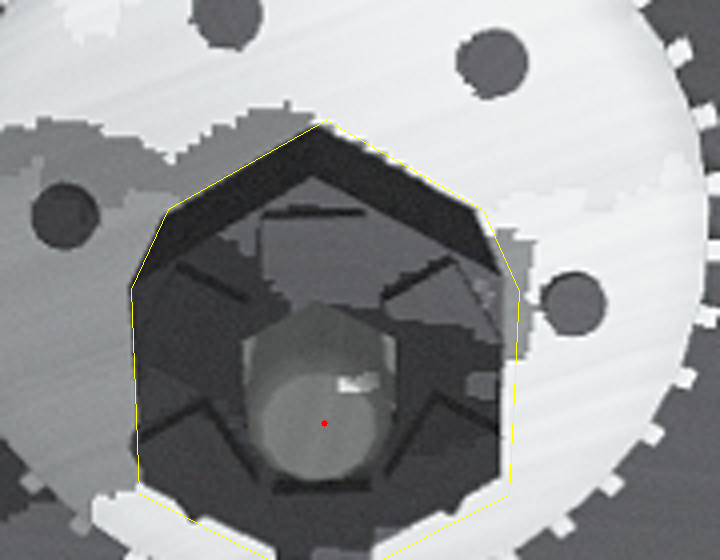

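View pics/w2.png

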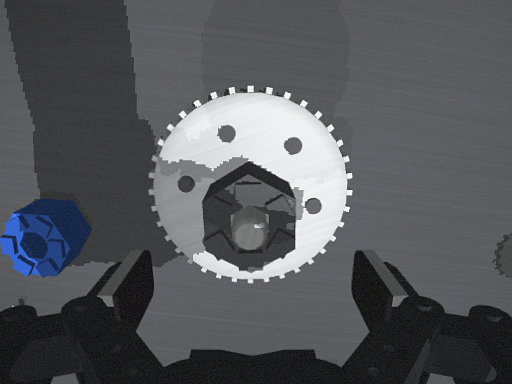

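servo_tool --pt "0 -0.15 1.0 0 0 0" --pt "0 0 1.5 0 0 0" --pt "0 0 1.5 0 0 0" --pt "0 0 1.5 0 0 0" --pt "0 0 1.2 0 0 0" --pt "0 0 0.75 0 0 0" --pt "0 0 0 0 0 0" --pt "0 0 0 0 0 0"

```text
clock: 6.72
tcp_pos: [0.5155, 0.1289, 0.0762]
orientation: [-0.06, 0.998, -0.0, 0.0]
ft_force: [-0.0, -0.2, 0.4]
gripper_width: 0.999
```

Run:
```python
from fit import *
w=snapshot("wrist");st=bot.sense();save(w,"w3");s=snapshot("side");save(s,"s3",(150,120,300,240),5)
print(st["tcp_pos"],st["ft_force"])
```

```text
[0.51558633 0.12896279 0.07635834] [ 0.44489754 -0.8369696   0.78303582]
```

View pics/w3.png

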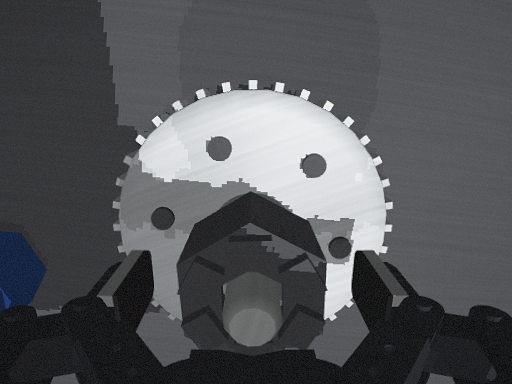

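View pics/s3.png

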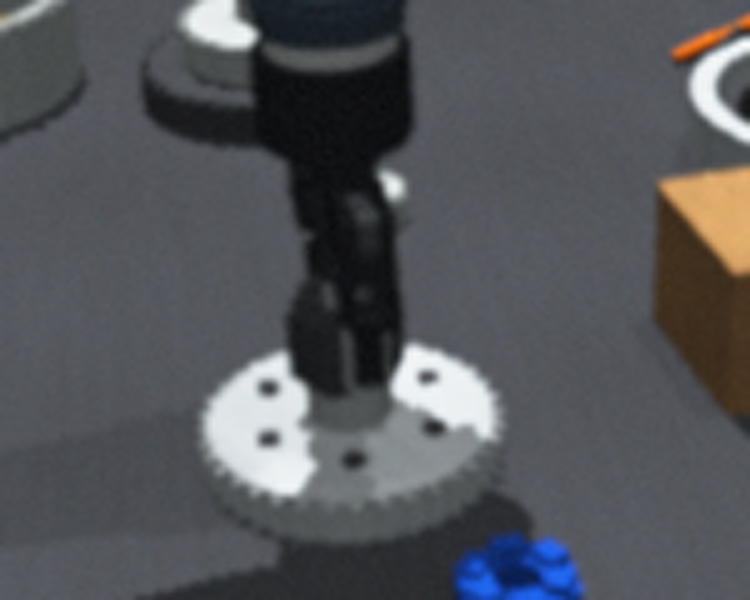

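Jaws are centred: nut spans columns 178–328, pads 152–353. Closing gently.

servo_tool --pt "0 0 0 0 0 0" --pt "0 0 0 0 0 0" --pt "0 0 0 0 0 0" --pt "0 0 0 0 0 0" --pt "0 0 0 0 0 0" --pt "0 0 0 0 0 0" --jaw 30 --squeeze 25

```text
clock: 7.58
tcp_pos: [0.5153, 0.1289, 0.0762]
orientation: [-0.06, 0.998, -0.0, 0.0]
ft_force: [-1.3, -0.3, 5.4]
gripper_width: 0.605
```

Run:
```python
from fit import *
st=bot.sense();print(st["tcp_pos"],st["ft_force"],st["wrist_torque"],st["gripper_width"],st["joint_vel"].round(3))
```

```text
[0.51530926 0.12889688 0.07620627] [-1.33815417 -0.29903423  5.38558361] [-0.06921053  0.22109449 -0.00488857] 0.6050223388416732 [-0.001 -0.    -0.001 -0.     0.    -0.001]
```

servo_tool --pt "0 0 0 0 0 0.04" --pt "0 0 0 0 0 0.04" --pt "0 0 -0.01 0 0 0.04" --pt "0 0 0 0 0 0"

```text
clock: 8.07
tcp_pos: [0.5156, 0.1289, 0.0762]
orientation: [-0.0, 1.0, -0.0, 0.001]
ft_force: [-0.1, 0.2, 3.4]
gripper_width: 0.603
```

```bash
cat > st.py <<'E'
from fit import *
st=bot.sense();y=Ro.from_quat(st["orientation"]).apply([0,1,0])
print(st["clock"],st["tcp_pos"].round(4),"F",st["ft_force"].round(2),"T",st["wrist_torque"].round(3),"g",round(st["gripper_width"],4),"yaw",round(float(np.arctan2(y[1],y[0])),3),"q6",st["qpos"][5].round(3))
E
python3 st.py
```

```text
8.075 [0.5156 0.1289 0.0762] F [-0.11  0.17  3.45] T [-0.067  0.061 -0.066] g 0.6031 yaw 1.571 q6 0.125
```

servo_tool --pt "0 0 -0.01 0 0 0.05" --pt "0 0 -0.01 0 0 0.05" --pt "0 0 -0.01 0 0 0.05" --pt "0 0 -0.01 0 0 0.05" --pt "0 0 0 0 0 0"

```text
clock: 8.7
tcp_pos: [0.5152, 0.1288, 0.0764]
orientation: [0.099, 0.995, -0.0, 0.0]
ft_force: [1.2, -0.1, 4.7]
gripper_width: 0.607
```

```bash
python3 st.py
python3 - <<'E'
from fit import *
w=snapshot("wrist");save(w,"w4")
E
```

```text
8.7 [0.5152 0.1288 0.0764] F [ 1.2  -0.1   4.73] T [-0.09   0.022 -0.008] g 0.6075 yaw 1.372 q6 0.325
```

View pics/w4.png

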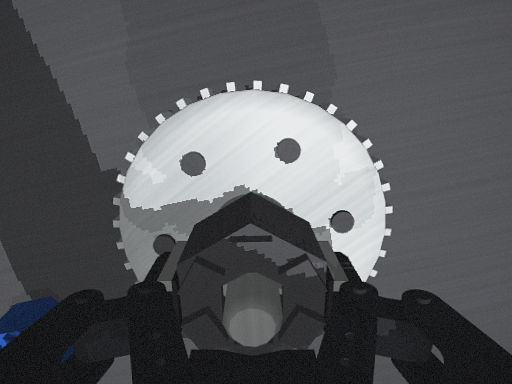

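servo_tool --pt "0 0 -0.02 0 0 0.05" --pt "0 0 -0.02 0 0 0.05" --pt "0 0 -0.02 0 0 0.05" --pt "0 0 -0.02 0 0 0.05" --pt "0 0 -0.02 0 0 0.05" --pt "0 0 -0.02 0 0 0.05" --pt "0 0 0 0 0 0"

```text
clock: 9.62
tcp_pos: [0.5151, 0.129, 0.0774]
orientation: [0.247, 0.969, 0.0, 0.0]
ft_force: [0.1, -0.5, 2.8]
gripper_width: 0.608
```

```bash
python3 st.py
```

```text
9.625 [0.5151 0.129  0.0774] F [ 0.15 -0.45  2.82] T [-0.032 -0.011 -0.013] g 0.6085 yaw 1.072 q6 0.624
```

servo_tool --pt "0 0 -0.02 0 0 0.05" --pt "0 0 -0.02 0 0 0.05" --pt "0 0 -0.02 0 0 0.05" --pt "0 0 -0.02 0 0 0.05" --pt "0 0 -0.02 0 0 0.05" --pt "0 0 -0.02 0 0 0.05" --pt "0 0 0 0 0 0"

```text
clock: 10.5
tcp_pos: [0.515, 0.1289, 0.0785]
orientation: [0.389, 0.921, 0.0, -0.0]
ft_force: [0.8, -0.3, 0.8]
gripper_width: 0.61
```

```bash
python3 st.py
```

```text
10.5 [0.515  0.1289 0.0785] F [ 0.76 -0.26  0.78] T [ 0.052 -0.155  0.001] g 0.6095 yaw 0.773 q6 0.924
```

servo_tool --pt "0 0 -0.02 0 0 0.05" --pt "0 0 -0.02 0 0 0.05" --pt "0 0 -0.02 0 0 0.05" --pt "0 0 -0.02 0 0 0.05" --pt "0 0 0 0 0 0"

```text
clock: 11.12
tcp_pos: [0.5149, 0.1288, 0.0792]
orientation: [0.479, 0.878, -0.0, -0.0]
ft_force: [1.6, 0.6, -1.0]
gripper_width: 0.614
```

servo_tool --pt "0 0 -0.05 0 0 0" --pt "0 0 0 0 0 0"

```text
clock: 11.38
tcp_pos: [0.5143, 0.1288, 0.0795]
orientation: [0.479, 0.878, -0.0, -0.001]
ft_force: [0.8, 0.5, -2.2]
gripper_width: 0.606
```

servo_tool --pt "0 0 -0.05 0 0 0" --pt "0 0 0 0 0 0"

```text
clock: 11.62
tcp_pos: [0.5145, 0.1288, 0.0802]
orientation: [0.479, 0.878, -0.0, -0.0]
ft_force: [-0.2, 0.7, -3.2]
gripper_width: 0.606
```

servo_tool --pt "0 0 -0.05 0 0 0" --pt "0 0 0 0 0 0"

```text
clock: 11.88
tcp_pos: [0.515, 0.1289, 0.081]
orientation: [0.479, 0.878, -0.0, 0.0]
ft_force: [0.6, -0.6, -2.9]
gripper_width: 0.606
```

servo_tool --pt "0 0 -0.05 0 0 0" --pt "0 0 0 0 0 0"

```text
clock: 12.12
tcp_pos: [0.5151, 0.1289, 0.0815]
orientation: [0.479, 0.878, -0.0, 0.0]
ft_force: [-0.4, -0.4, -2.9]
gripper_width: 0.607
```

servo_tool --pt "0 0 -0.05 0 0 0" --pt "0 0 0 0 0 0"

```text
clock: 12.38
tcp_pos: [0.515, 0.1289, 0.082]
orientation: [0.479, 0.878, -0.0, 0.0]
ft_force: [-0.6, -0.0, -2.8]
gripper_width: 0.61
```

servo_tool --pt "0 0 -0.05 0 0 0" --pt "0 0 0 0 0 0"

```text
clock: 12.62
tcp_pos: [0.515, 0.1289, 0.0825]
orientation: [0.479, 0.878, -0.0, 0.0]
ft_force: [0.1, 0.1, -2.4]
gripper_width: 0.608
```

servo_tool --pt "0 0 -0.03 0 0 0" --pt "0 0 0 0 0 0"

```text
clock: 12.88
tcp_pos: [0.515, 0.1289, 0.0828]
orientation: [0.479, 0.878, -0.0, 0.0]
ft_force: [-0.6, -0.4, -3.5]
gripper_width: 0.609
```

servo_tool --pt "0 0 -0.04 0 0 0" --pt "0 0 0 0 0 0"

```text
clock: 13.12
tcp_pos: [0.5151, 0.1289, 0.0832]
orientation: [0.479, 0.878, -0.0, 0.0]
ft_force: [0.3, -0.2, -3.0]
gripper_width: 0.61
```

servo_tool --pt "0 0 -0.04 0 0 0" --pt "0 0 0 0 0 0"

```text
clock: 13.38
tcp_pos: [0.515, 0.1289, 0.0834]
orientation: [0.479, 0.878, -0.0, -0.0]
ft_force: [0.3, 0.2, -4.5]
gripper_width: 0.604
```

servo_tool --pt "0 0 -0.04 0 0 0" --pt "0 0 0 0 0 0"

```text
clock: 13.62
tcp_pos: [0.5149, 0.1289, 0.0837]
orientation: [0.479, 0.878, -0.0, -0.0]
ft_force: [0.8, 0.5, -7.3]
gripper_width: 0.607
```

```bash
python3 st.py
python3 - <<'E'
from fit import *
w=snapshot("wrist");save(w,"w5")
E
```

```text
13.625 [0.5149 0.1289 0.0837] F [ 0.79  0.52 -7.33] T [ 0.057 -0.279  0.001] g 0.6073 yaw 0.571 q6 1.126
```

View pics/w5.png

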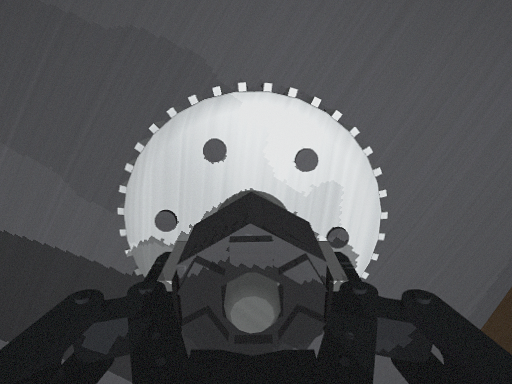

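Thread's upper limit felt at z about 0.0833 (force going from −3 to −7 N) at 1.12 rad, so it is still engaged. I'll back off and keep turning with light tests.

servo_tool --pt "0 0 0.12 0 0 0" --pt "0 0 -0.02 0 0 0.05" --pt "0 0 -0.015 0 0 0.05" --pt "0 0 -0.015 0 0 0.05" --pt "0 0 0 0 0 0"

```text
clock: 14.3
tcp_pos: [0.5152, 0.1289, 0.0836]
orientation: [0.543, 0.839, 0.0, 0.0]
ft_force: [0.6, -0.8, -2.7]
gripper_width: 0.607
```

servo_tool --pt "0 0 -0.05 0 0 0" --pt "0 0 -0.05 0 0 0" --pt "0 0 0 0 0 0"

```text
clock: 14.68
tcp_pos: [0.5151, 0.1289, 0.0844]
orientation: [0.544, 0.839, -0.0, 0.0]
ft_force: [0.6, 0.6, -3.8]
gripper_width: 0.603
```

servo_tool --pt "0 0 -0.05 0 0 0" --pt "0 0 0 0 0 0"

```text
clock: 14.92
tcp_pos: [0.515, 0.1289, 0.0848]
orientation: [0.544, 0.839, -0.0, 0.0]
ft_force: [0.2, 0.1, -2.2]
gripper_width: 0.606
```

servo_tool --pt "0 0 -0.05 0 0 0" --pt "0 0 0 0 0 0"

```text
clock: 15.18
tcp_pos: [0.515, 0.1289, 0.0853]
orientation: [0.544, 0.839, -0.0, -0.0]
ft_force: [0.2, -0.0, -2.5]
gripper_width: 0.607
```

servo_tool --pt "0 0 -0.05 0 0 0" --pt "0 0 0 0 0 0"

```text
clock: 15.42
tcp_pos: [0.515, 0.1289, 0.0858]
orientation: [0.544, 0.839, -0.0, -0.0]
ft_force: [-0.4, 0.7, -2.4]
gripper_width: 0.607
```

servo_tool --pt "0 0 -0.05 0 0 0" --pt "0 0 0 0 0 0"

```text
clock: 15.68
tcp_pos: [0.515, 0.1289, 0.0863]
orientation: [0.544, 0.839, -0.0, 0.0]
ft_force: [0.0, -0.0, -3.0]
gripper_width: 0.607
```

servo_tool --pt "0 0 -0.05 0 0 0" --pt "0 0 0 0 0 0"

```text
clock: 15.92
tcp_pos: [0.515, 0.1289, 0.0868]
orientation: [0.544, 0.839, -0.0, 0.0]
ft_force: [-0.5, -0.5, -3.2]
gripper_width: 0.606
```

servo_tool --pt "0 0 -0.05 0 0 0" --pt "0 0 0 0 0 0"

```text
clock: 16.18
tcp_pos: [0.5151, 0.1289, 0.0873]
orientation: [0.544, 0.839, -0.0, 0.0]
ft_force: [0.1, -0.2, -3.2]
gripper_width: 0.605
```

servo_tool --pt "0 0 -0.06 0 0 0" --pt "0 0 -0.06 0 0 0" --pt "0 0 0 0 0 0"

```text
clock: 16.55
tcp_pos: [0.5152, 0.1289, 0.0886]
orientation: [0.544, 0.839, 0.0, 0.0]
ft_force: [-0.1, 0.4, -3.1]
gripper_width: 0.61
```

servo_tool --pt "0 0 -0.06 0 0 0" --pt "0 0 -0.06 0 0 0" --pt "0 0 0 0 0 0"

```text
clock: 16.92
tcp_pos: [0.5151, 0.1289, 0.0897]
orientation: [0.544, 0.839, 0.0, 0.0]
ft_force: [0.1, 0.2, -2.0]
gripper_width: 0.609
```

servo_tool --pt "0 0 -0.06 0 0 0" --pt "0 0 -0.06 0 0 0" --pt "0 0 0 0 0 0"

```text
clock: 17.3
tcp_pos: [0.5151, 0.1289, 0.091]
orientation: [0.544, 0.839, 0.0, 0.0]
ft_force: [-0.1, 0.4, -2.3]
gripper_width: 0.607
```

```bash
python3 st.py
python3 - <<'E'
from fit import *
w=snapshot("wrist");save(w,"w6")
s=snapshot("side");save(s,"s6",(150,120,300,240),5)
E
```

```text
17.3 [0.5151 0.1289 0.091 ] F [-0.11  0.37 -2.35] T [ 0.036 -0.011  0.002] g 0.6074 yaw 0.421 q6 1.276
```

View pics/w6.png

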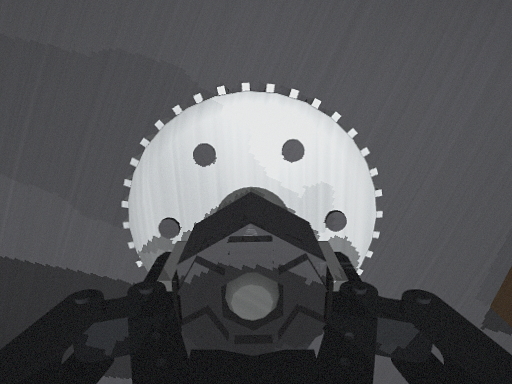

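View pics/s6.png

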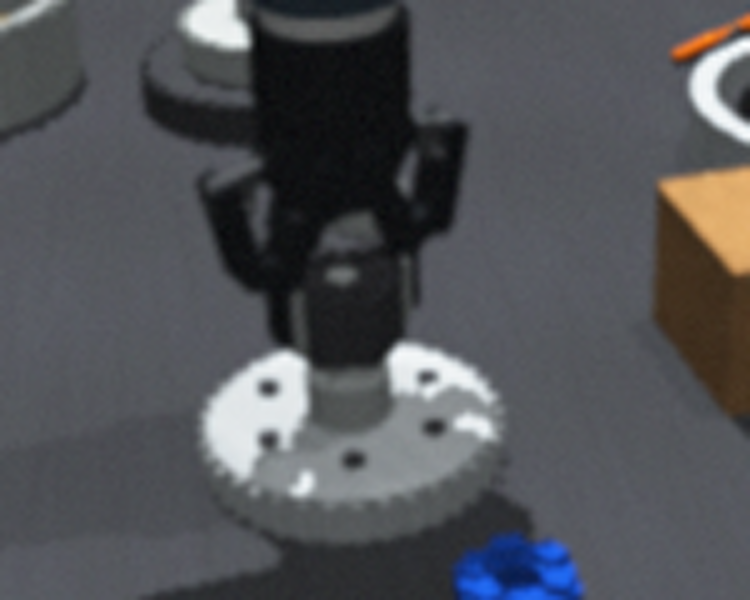

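The nut has risen along the stud with the gripper (stud top sits lower inside it) and force is just its weight, so it is free. Lifting on.

servo_tool --pt "0 0 -0.1 0 0 0" --pt "0 0 -0.2 0 0 0" --pt "0 0 -0.2 0 0 0" --pt "0 0 0 0 0 0"

```text
clock: 17.9
tcp_pos: [0.5153, 0.1289, 0.0962]
orientation: [0.544, 0.839, 0.0, 0.0]
ft_force: [-0.3, 0.6, -2.7]
gripper_width: 0.607
```

servo_tool --pt "0 0 -0.2 0 0 0" --pt "0 0 -0.2 0 0 0" --pt "0 0 -0.2 0 0 0" --pt "0 0 -0.2 0 0 0" --pt "0 0 -0.2 0 0 0" --pt "0 0 -0.2 0 0 0"

```text
clock: 18.65
tcp_pos: [0.515, 0.1289, 0.108]
orientation: [0.544, 0.839, -0.0, 0.0]
ft_force: [-0.6, 1.0, -3.2]
gripper_width: 0.608
```

servo_tool --pt "0 0 -0.3 0 0 0" --pt "0 0 -0.3 0 0 0" --pt "0 0 -0.3 0 0 0" --pt "0 0 -0.3 0 0 0" --pt "0 0 -0.3 0 0 0" --pt "0 0 -0.3 0 0 0" --pt "0 0 -0.3 0 0 0" --pt "0 0 -0.3 0 0 0"

```text
clock: 19.65
tcp_pos: [0.515, 0.1289, 0.1321]
orientation: [0.544, 0.839, -0.0, 0.0]
ft_force: [0.2, 0.1, -2.8]
gripper_width: 0.607
```

servo_tool --pt "0 0 -0.8 0 0 0" --pt "0 0 -1 0 0 0" --pt "0 0 -1 0 0 0" --pt "0 0 -1 0 0 0" --pt "0 0 -0.5 0 0 0" --pt "0 0 0 0 0 0" --pt "0 0 0 0 0 0" --squeeze 35

```text
clock: 20.52
tcp_pos: [0.5147, 0.1289, 0.1745]
orientation: [0.544, 0.839, -0.0, -0.0]
ft_force: [-0.8, 0.5, -3.0]
gripper_width: 0.603
```

```bash
python3 st.py
python3 - <<'E'
from fit import *
w=snapshot("wrist");save(w,"w7")
s=snapshot("side");save(s,"s7")
st=bot.sense()
# tray frame from first top picture corners
t=snapshot("top");save(t,"t7",(200,100,456,292),3)
for o in("tray","thrust_ring_mid","blue"):
    if o!="blue":
        for m in nets.mark_of(o,t):print(o,m["conf"],m["at"],onz(t,m["at"],.0 if o=="tray" else .008))
C=np.array([[.5975,-.1203],[.6579,-.3466],[.5057,-.3862],[.4469,-.1612]]);c=C.mean(0);print("c",c,[np.linalg.norm(C[i]-C[i-1]) for i in range(4)])
E
```

```text
20.525 [0.5147 0.1289 0.1745] F [-0.81  0.46 -2.96] T [ 0.011  0.032 -0.026] g 0.6031 yaw 0.421 q6 1.276
tray 0.82 [377.4, 205.7] [ 0.54556121 -0.25385747  0.        ]
thrust_ring_mid 0.65 [350.5, 197.9] [ 0.56404301 -0.1807126   0.008     ]
c [ 0.552    -0.253575] [np.float64(0.15605502234788857), np.float64(0.23422179659459536), np.float64(0.15726728839781018), np.float64(0.23255631576029062)]
```

View pics/s7.png

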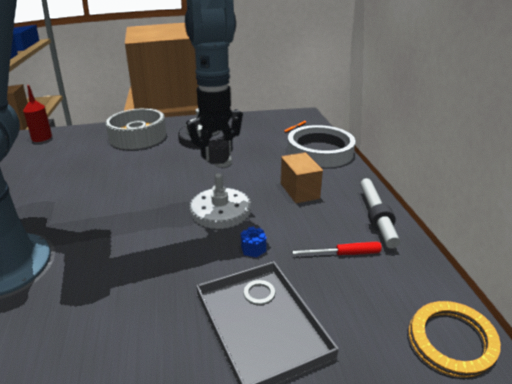

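View pics/t7.png

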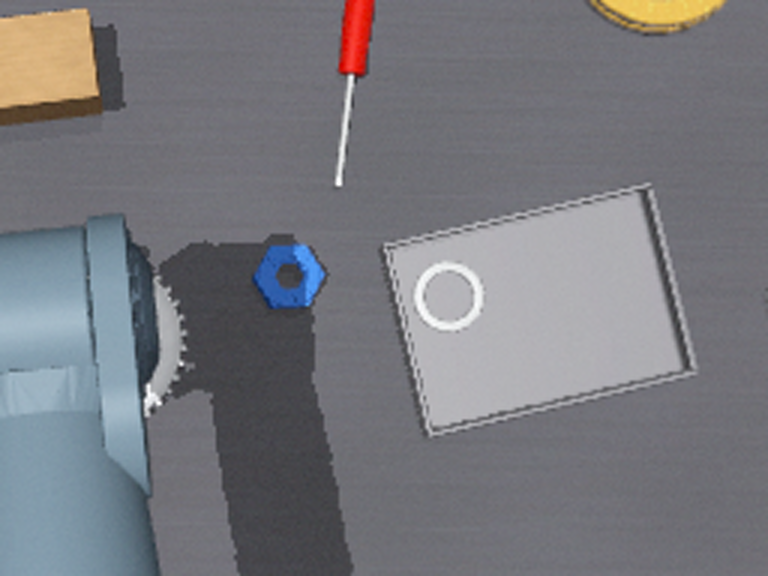

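Run:
```python
from fit import *
st=bot.sense();show(plan(st["tcp_pos"],st["orientation"],[.565,-.302,.1745],.162,14))
```

```text
[[-2.96,-0.93,0.0,0,0,0.0116],[-2.97,-0.9,0.0,0,0,0.0116],[-2.98,-0.86,0.0,0,0,0.0116],[-2.99,-0.83,0.0,0,0,0.0116],[-3.0,-0.79,0.0,0,0,0.0116],[-3.0,-0.76,0.0,0,0,0.0116],[-3.01,-0.72,0.0,0,0,0.0116],[-3.02,-0.69,0.0,0,0,0.0116],[-3.03,-0.65,0.0,0,0,0.0116],[-3.04,-0.62,0.0,0,0,0.0116],[-3.04,-0.58,0.0,0,0,0.0116],[-3.05,-0.55,0.0,0,0,0.0116]]
[[-3.06,-0.51,0.0,0,0,0.0116],[-3.06,-0.48,0.0,0,0,0.0116]]
```

servo_tool --pt "-1 -0.3 0 0 0 0" --pt "-1.96 -0.63 0 0 0 0.0116" --pt "-2.97 -0.9 0 0 0 0.0116" --pt "-2.98 -0.86 0 0 0 0.0116" --pt "-2.99 -0.83 0 0 0 0.0116" --pt "-3 -0.79 0 0 0 0.0116" --pt "-3 -0.76 0 0 0 0.0116" --pt "-3.01 -0.72 0 0 0 0.0116" --pt "-3.02 -0.69 0 0 0 0.0116" --pt "-3.03 -0.65 0 0 0 0.0116" --pt "-3.04 -0.62 0 0 0 0.0116" --pt "-3.04 -0.58 0 0 0 0.0116"

```text
clock: 22.28
tcp_pos: [0.5542, -0.2116, 0.1748]
orientation: [0.597, 0.803, -0.0, 0.0]
ft_force: [0.7, -0.7, -2.9]
gripper_width: 0.607
```

servo_tool --pt "-3.05 -0.55 0 0 0 0.0116" --pt "-3.06 -0.51 0 0 0 0.0116" --pt "-2 -0.3 0 0 0 0.0116" --pt "-1.06 -0.18 0 0 0 0" --pt "0 0 0 0 0 0" --pt "0 0 0 0 0 0"

```text
clock: 23.02
tcp_pos: [0.5649, -0.3014, 0.1748]
orientation: [0.61, 0.793, 0.0, -0.0]
ft_force: [0.5, 0.2, -2.5]
gripper_width: 0.6
```

```bash
python3 st.py
python3 - <<'E'
from fit import *
w=snapshot("wrist");save(w,"w8")
s=snapshot("side");save(s,"s8")
E
```

```text
23.025 [ 0.5649 -0.3014  0.1748] F [ 0.53  0.16 -2.51] T [-0.043 -0.001  0.024] g 0.6005 yaw 0.259 q6 0.722
```

View pics/s8.png

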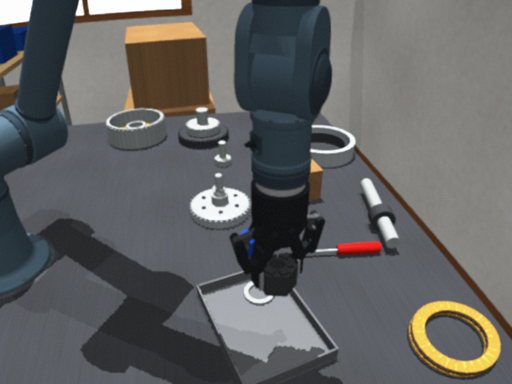

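View pics/w8.png

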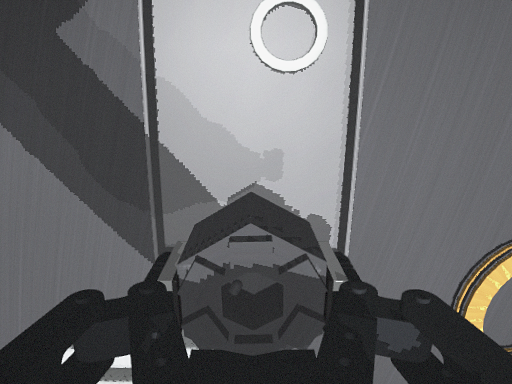

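The nut is held level and centred between the tray walls (columns 150 and 352), with the ring well ahead. Lowering.

servo_tool --pt "0 0 0.8 0 0 0" --pt "0 0 1.7 0 0 0" --pt "0 0 2 0 0 0" --pt "0 0 2 0 0 0" --pt "0 0 2 0 0 0" --pt "0 0 2 0 0 0" --pt "0 0 1.5 0 0 0" --pt "0 0 1 0 0 0" --pt "0 0 0.6 0 0 0" --pt "0 0 0 0 0 0"

```text
clock: 24.38
tcp_pos: [0.565, -0.3021, 0.0388]
orientation: [0.61, 0.792, -0.0, -0.0]
ft_force: [0.1, -0.4, -3.0]
gripper_width: 0.608
```

servo_tool --pt "0 0 0.2 0 0 0" --pt "0 0 0.15 0 0 0" --pt "0 0 0.1 0 0 0" --pt "0 0 0.1 0 0 0" --pt "0 0 0.1 0 0 0" --pt "0 0 0.1 0 0 0" --pt "0 0 0 0 0 0"

```text
clock: 25.25
tcp_pos: [0.565, -0.3021, 0.0313]
orientation: [0.61, 0.792, -0.0, -0.0]
ft_force: [-0.4, 0.3, -2.3]
gripper_width: 0.602
```

servo_tool --pt "0 0 0.1 0 0 0" --pt "0 0 0.1 0 0 0" --pt "0 0 0.05 0 0 0" --pt "0 0 0 0 0 0"

```text
clock: 25.75
tcp_pos: [0.565, -0.3021, 0.0288]
orientation: [0.61, 0.792, -0.0, -0.0]
ft_force: [-0.6, 0.2, -3.8]
gripper_width: 0.605
```

servo_tool --pt "0 0 0.05 0 0 0" --pt "0 0 0.05 0 0 0" --pt "0 0 0 0 0 0"

```text
clock: 26.12
tcp_pos: [0.565, -0.3021, 0.0279]
orientation: [0.61, 0.792, -0.0, -0.0]
ft_force: [0.2, -0.3, -2.0]
gripper_width: 0.606
```

servo_tool --pt "0 0 0.05 0 0 0" --pt "0 0 0.05 0 0 0" --pt "0 0 0 0 0 0"

```text
clock: 26.5
tcp_pos: [0.565, -0.3021, 0.0269]
orientation: [0.61, 0.792, -0.0, -0.0]
ft_force: [0.5, 0.1, -3.7]
gripper_width: 0.602
```

servo_tool --pt "0 0 0.05 0 0 0" --pt "0 0 0.05 0 0 0" --pt "0 0 0 0 0 0"

```text
clock: 26.88
tcp_pos: [0.565, -0.3022, 0.0259]
orientation: [0.61, 0.792, -0.0, -0.0]
ft_force: [-0.2, 0.7, -2.6]
gripper_width: 0.604
```

servo_tool --pt "0 0 0.05 0 0 0" --pt "0 0 0.05 0 0 0" --pt "0 0 0 0 0 0"

```text
clock: 27.25
tcp_pos: [0.5651, -0.3022, 0.0253]
orientation: [0.61, 0.792, -0.0, 0.0]
ft_force: [-0.8, 1.2, 1.1]
gripper_width: 0.608
```

Floor contact. Pressing slightly more, then releasing.

servo_tool --pt "0 0 0.04 0 0 0" --pt "0 0 0 0 0 0" --pt "0 0 0 0 0 0" --pt "0 0 0 0 0 0"

```text
clock: 27.75
tcp_pos: [0.5651, -0.3022, 0.0253]
orientation: [0.61, 0.792, -0.0, 0.0]
ft_force: [-2.9, 1.3, 5.2]
gripper_width: 0.602
```

```bash
python3 st.py
```

```text
27.75 [ 0.5651 -0.3022  0.0253] F [-2.9   1.32  5.2 ] T [ 0.277  0.641 -0.036] g 0.6022 yaw 0.259 q6 0.722
```

servo_tool --pt "0 0 0 0 0 0" --pt "0 0 0 0 0 0" --pt "0 0 0 0 0 0" --pt "0 0 0 0 0 0" --pt "0 0 0 0 0 0" --pt "0 0 0 0 0 0" --jaw 92

```text
clock: 28.5
tcp_pos: [0.5651, -0.3022, 0.0245]
orientation: [0.61, 0.792, -0.0, 0.0]
ft_force: [0.6, 0.5, 0.1]
gripper_width: 0.925
```

```bash
python3 st.py;python3 - <<'E'
from fit import *
w=snapshot("wrist");save(w,"w9")
E
```

```text
28.5 [ 0.5651 -0.3022  0.0245] F [0.61 0.46 0.15] T [-0.024  0.019  0.046] g 0.9252 yaw 0.259 q6 0.722
```

View pics/w9.png

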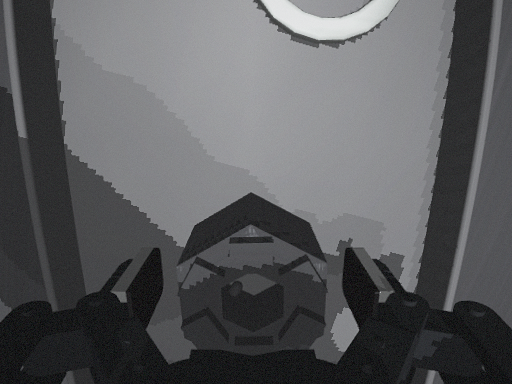

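The nut stands between open pads with clear gaps on both sides. Retreating straight up.

servo_tool --pt "0 0 -0.4 0 0 0" --pt "0 0 -0.8 0 0 0" --pt "0 0 -1.5 0 0 0" --pt "0 0 -2 0 0 0" --pt "0 0 -2.5 0 0 0" --pt "0 0 -2.5 0 0 0" --pt "0 0 -2.5 0 0 0" --pt "0 0 -2.5 0 0 0" --pt "0 0 0 0 0 0" --pt "0 0 0 0 0 0"

```text
clock: 29.8
tcp_pos: [0.5649, -0.302, 0.1712]
orientation: [0.61, 0.792, -0.0, -0.0]
ft_force: [0.3, -0.5, -0.6]
gripper_width: 0.918
```

```bash
python3 st.py;python3 - <<'E'
from fit import *
w=snapshot("wrist");save(w,"w10")
s=snapshot("side");save(s,"s10")
print([(m["conf"],m["at"],onz(w,m["at"],.026)) for m in nets.mark_of("nut_centre",w)],[(m["conf"],onz(w,m["at"],.008)) for m in nets.mark_of("thrust_ring_mid",w)])
E
```

```text
29.8 [ 0.5649 -0.302   0.1712] F [ 0.31 -0.45 -0.59] T [-0.008 -0.051  0.021] g 0.918 yaw 0.259 q6 0.722
[(0.96, [258.2, 182.0], array([ 0.56901387, -0.29678088,  0.026     ])), (0.6, [254.3, 117.2], array([ 0.55272125, -0.24793018,  0.026     ]))] []
```

View pics/w10.png

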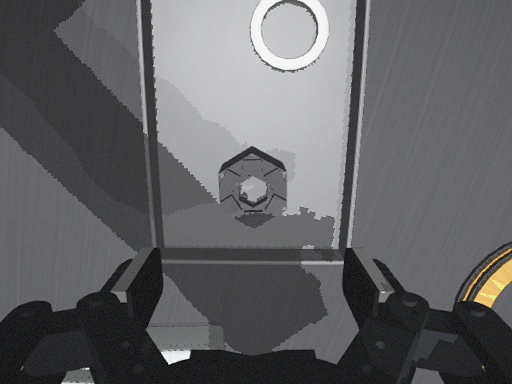

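View pics/s10.png

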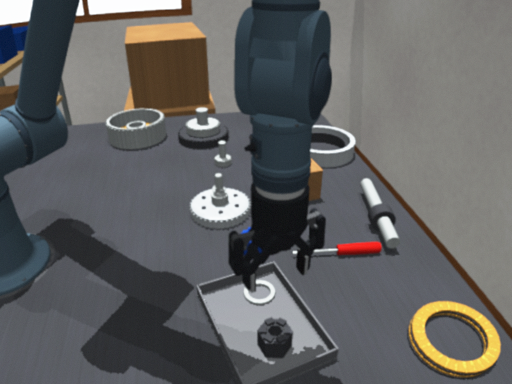

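The nut stands upright in the empty half of the tray (wrist 253,185; side 275,337). The ring is untouched, and everything else is in place.

```bash
python3 -c "
from cell import *
print(sign_off())"
```

```text
the job is handed in; nothing more can be done
None
```

I took the nut off the stud and stood it upright in the empty half of the parts tray. I handed the job in at about 30 s; no verdict was reported.

**Unscrewing:** I turned the nut about 1.27 rad clockwise. At 1.12 rad a light pull met the thread, rising to about 7 N, so I backed off and turned a little further. The next pull met only the nut's weight (about 3 N), and it lifted off over the stud without resistance.

**Placing:** I lowered the nut until the wrist force showed it on the tray floor (pressing with about 8 N) while still gripped. Then I opened the jaws and withdrew straight up.

**Last checks:**
- The wrist and side pictures show the nut standing upright and clear of the ring and walls.
- By eye, the ring, screwdriver, pinion and blue look-alike have not moved. The arm partly hid the carton and the blue nut in the last picture.
- The network's estimate of the nut's centre was about 6 mm from where I released it. That is a small disagreement and well inside the limits.
- The ring detector missed in the last wrist picture, so I checked the ring by eye there.
- I could not measure the force between nut and thread directly; I judged it only from the low wrist readings.

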